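# Clip the round-window filter tray onto the cleaning board

## Robot

A 6-joint arm with a two-finger parallel gripper is mounted at the origin on the work surface. World frame = base frame: x ahead of the robot, y to its left, z up, the work surface at z = 0. Lengths are in mm, angles in rad, forces in N, time in s.
With the tool pointing down it reaches from about 350 to 775 mm from the base axis. Payload 7.3 kg.
Tool frame: the origin (TCP) lies at the very end of the fingers, on their centre line; the grasp point (between the pads) lies 19 mm behind it; x points along the fingers, y is the direction in which the jaws open and shut, and the axes are right-handed (so a half turn about x gives the same grasp; the last joint's range is limited). The gripper opens to 92 mm and grips with 3 to 60 N. Pads are 19 mm wide; open, the fingers measure 130 mm over their backs; the gripper's body (75 mm by 190 mm) begins 47 mm behind the grasp point.
Start: joints at [-1.446, 0.342, 1.524, -0, 1.275, -0.146], TCP at [140.461, -505.881, 226.741] pointing down, gripper open.
Joint ranges: [-2.53, 2.53], [-0.77, 2.02], [0.04, 2.7], [-1, 4.14], [0.28, 2.66], [-3.11, 3.11]. Speed limits (rad/s): [2.57, 2.57, 3.14, 3.14, 3.14, 3.14].

## Interface

Orientations are given as [roll, pitch, yaw] about the fixed x, y, z axes, in that order (R = Rz(yaw) Ry(pitch) Rx(roll)).
In Python, from plant import sensors, capture, bot gives the robot as it stands.
- The arm moves only by the shell command python3 -m crank 'ROWS' [OPENING]. ROWS is JSON, a list of rows, each an object of numbers: "dx", "dy", "dz": the shift along the tool's x, y, z in cm; "spin": the turn about the tool's x in rad. A call has 1 to 20 rows; each row is the pose to reach, as a shift and turn from the pose commanded when the call began, along the tool's axes at that moment; what a row does not reach only later rows make up. A row lasts 1/12 s, in which the tool goes at most 41.7 mm and 7.16 degrees, less where a joint would pass 70% of its speed; a pose out of reach is approached as far as the arm can. A call with a gripper value outside its range is refused whole. OPENING is the opening in per cent of the stroke, from 0 (shut) to 100 (fully open), set as the call begins (- or left out, the last holds). The fingers move at their own pace and stop on an object; the grip force is fixed at half the most. Time passes only in rows, so rows that repeat a pose let the fingers close. It gives the time, the measured TCP pose, the force and the opening at its end, in the units of the state.
- sensors.get_obs(): the state, without advancing time (a new reading comes with each control period).
- capture(name): name is "side" or "top"; returns a dict with "frame" (384x512x3 uint8, blue, green, red), "vfov" (degrees; the focal length in pixels is half the picture's height over the tangent of half this angle, whatever the lens; pixels are square), "cx", "cy" (the principal point, pixels), "view" (4x4, takes a point from world to camera coordinates). Camera axes: x right, y down, z forward; pixel columns grow to the right and rows downward; lengths in mm; the calibration is good to about 2 mm. A picture is of the moment at which its call begins. There is no depth.
- bot.close_job(): hands the job in, once; it reports no verdict.
The state is a dict: "time": time; "joint_positions": joint angles; "dq": joint speeds; "tau": joint torques, N m; "tool_pos": TCP position; "tcp_rot": TCP orientation; "contact_force": force on the tool from outside, world axes, zero at the start; "moment": the same for the moment, N m; "grip_width": finger opening in mm.
Only numpy, scipy, OpenCV 4.12 (cv2) and the standard library are available. Lean on these libraries where they do the work, as an engineer would, in place of code of your own. Each camera call takes 0.05 s, during which the arm holds its last target.

## Task

Pick up the filter tray with the round window by its upright rib, lay it flat on the metal clip board and slide it straight in under the sprung clip, window end first, until its front edge meets the stop below the clip's hinge, then let go so that the clip holds it. Let the tray's own edge lift the clip: do not touch the clip with the gripper.

Things in the scene. Friction and masses are not known exactly. Their poses are not given: they have to be found in the camera images.
- tray_grip (a point): Middle of the upright rib (12 mm in x, 50 in y, 30 tall) across the round-window tray: a stiff grey plate 155 x 70 x 6 mm, 90 g, flat on the desk. The point is 21 mm above the tray's underside; rib top 36 mm above it. x points to the front (window) end: front edge 120 mm ahead, rear edge 35 mm behind, dark 54 mm window 48.5 mm ahead. z up. Like trays with a square window and with slots lie beside it.
- clip_mouth (a point): Point on the clip board's bed, midway along the line where the closed clip comes down. Board: fixed aluminium plate 280 x 120 mm, its flat bed 12 mm above the desk, from 205 mm before this point to 75 past it. x: sliding-in direction, to the hinge; z up. The stop's face (90 mm wide, 10 tall) is 35 mm past this point: with the tray home, the rib's middle is 85 mm before it, 21 mm above the bed.
- clip: Sprung clip: dark steel plate 90 mm wide, hinged 50 mm past and 16 mm above the clip-mouth point (its origin, mid-width), reaching back to the board's open end. Its lip turns up at 25 degrees, to 21 mm before and 11 mm above that point, so a 6 mm edge slides under. Closed: z upright, 1.5 mm above the bed; on the tray it tilts about 0.09 rad and presses with 2.5 N. Pushing the tray in takes 2 to 8 N.
Things that resemble listed ones, but are neither listed nor needed, are in the scene too. Leave any red or turquoise look-alike of the part that bears tray_grip alone.

How it is judged:
By the outcome, as a careful person would: the job done as asked, in the order asked, and still so for the second after the job is handed in, with the robot touching nothing.
It also fails if it takes over 40 s, if anything falls off the work surface, if the arm or the gripper's body presses on something with over 40 N, if the wrist force passes 120 N, or if a joint passes its speed limit or range.

## Working session

There is one attempt and no reset: what is moved stays moved. The work goes in short steps, Python scripts to look and compute and a shell command to move; the robot and the scene stay as the last step left them, time stands still between calls to the robot, and variables do not carry over. Pictures are saved under pics/ and viewed, and the job is handed in when it is done.

```bash
ls; mkdir -p pics
python3 - <<'E'
from plant import sensors, capture, bot
import cv2,numpy as np,pickle
o=sensors.get_obs(); print(o)
for n in("top","side"):
    c=capture(n); cv2.imwrite(f"pics/{n}0.png",c["frame"]); pickle.dump(c,open(f"{n}0.pkl","wb"))
    print(n,c["vfov"],c["cx"],c["cy"],np.round(c["view"],4).tolist(), [k for k in c])
E
```

```text
pics
{'time': 0.0, 'joint_positions': array([-1.44600257e+00,  3.42705115e-01,  1.52505129e+00, -1.76804310e-05,
        1.27540742e+00, -1.45987208e-01]), 'dq': array([-2.17268205e-03, -7.99895548e-04,  9.05032077e-04, -9.54889389e-05,
        4.08689117e-04,  6.80445776e-04]), 'tau': array([ 3.24854584e-03, -4.31232798e+01, -2.44221890e+01,  7.20433728e-02,
        5.57705818e-02, -1.08338377e-04]), 'tool_pos': array([ 140.3980465 , -505.43544835,  226.04215053]), 'tcp_rot': array([-1.70602346,  1.56922507,  1.70635533]), 'contact_force': array([-0.13346322,  0.42271183,  0.09957872]), 'moment': array([-0.02673732, -0.04495764,  0.04250234]), 'grip_width': 91.62821057877898}
top 54.76369950711758 253.9818706958598 192.55342554441305 [[-0.0288, -0.9995, -0.01, -45.9706], [-0.9984, 0.0293, -0.0494, 522.0008], [0.0497, 0.0085, -0.9987, 983.7485], [0.0, 0.0, 0.0, 1.0]] ['frame', 'vfov', 'cx', 'cy', 'view']
side 57.01585668354842 251.73387835270458 188.3131701302319 [[-0.9955, -0.0938, 0.0117, 537.6279], [-0.0738, 0.694, -0.7162, 100.0109], [0.059, -0.7139, -0.6978, 925.9214], [0.0, 0.0, 0.0, 1.0]] ['frame', 'vfov', 'cx', 'cy', 'view']
```

View pics/top0.png

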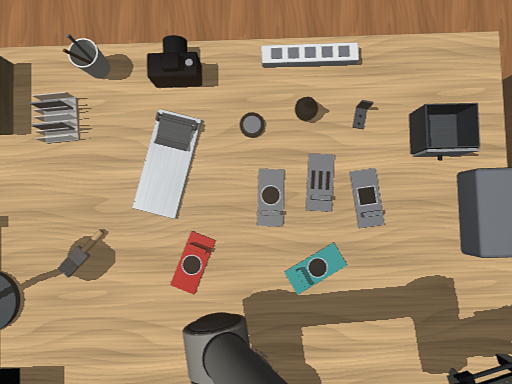

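View pics/side0.png

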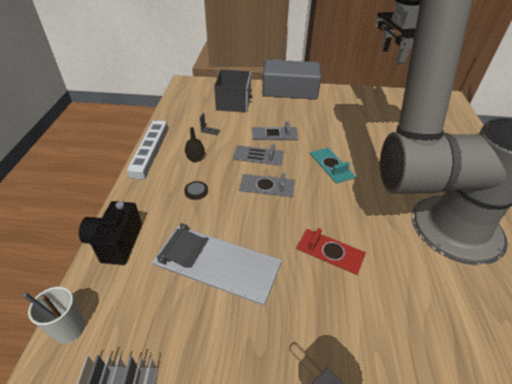

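Candidates in the top view: grey round-window tray (270,196), grey slotted (320,182), grey square (366,197), red round (192,262) and turquoise round (316,268). By the description it's the grey one at (270,196). I'll check it and the board in close crops.

Run:
```python
import cv2
t=cv2.imread("pics/top0.png");s=cv2.imread("pics/side0.png")
def crop(im,x0,y0,x1,y1,k,n):
    c=cv2.resize(im[y0:y1,x0:x1],None,fx=k,fy=k,interpolation=cv2.INTER_CUBIC)
    for x in range((x0+9)//10*10,x1,10):
        cv2.line(c,((x-x0)*k+k//2,0),((x-x0)*k+k//2,6 if x%50 else 14),(0,0,255),1)
        if x%20==0: cv2.putText(c,str(x),((x-x0)*k-8,25),0,.38,(0,0,255),1)
    for y in range((y0+9)//10*10,y1,10):
        cv2.line(c,(0,(y-y0)*k+k//2),(6,(y-y0)*k+k//2),(0,0,255),1)
        if y%20==0: cv2.putText(c,str(y),(9,(y-y0)*k+6),0,.38,(0,0,255),1)
    cv2.imwrite(n,c)
crop(t,240,155,300,235,7,"pics/c_tray_top.png")
crop(t,125,100,215,225,4,"pics/c_board_top.png")
crop(s,230,165,310,205,8,"pics/c_tray_side.png")
crop(s,145,215,295,305,5,"pics/c_board_side.png")
```

```text
(no output)
```

View pics/c_tray_top.png

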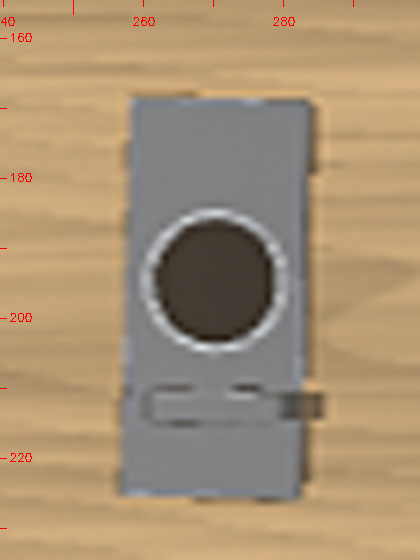

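View pics/c_board_top.png

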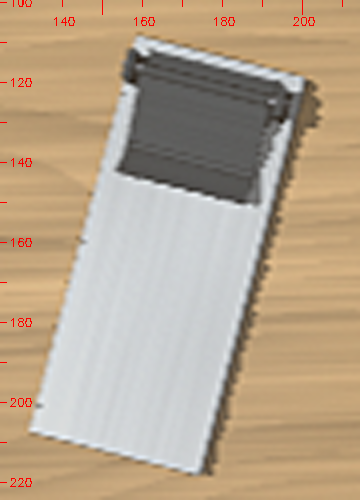

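View pics/c_tray_side.png

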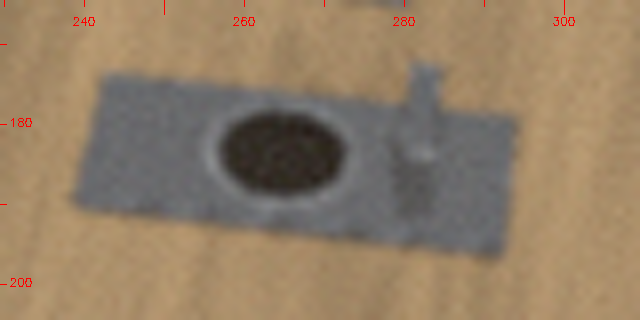

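View pics/c_board_side.png

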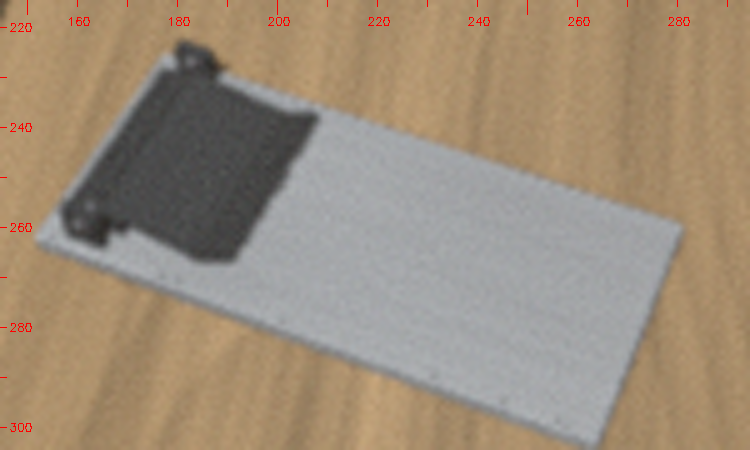

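The crops confirm it: a grey plate with a round window at (270,194), the rib at about (271,212), and the window end pointing up the image. Now I'll fit poses from the corners in both views.

```bash
cat > h.py <<'E'
import numpy as np,pickle,cv2
from scipy.optimize import least_squares
def load(n): return pickle.load(open(n,"rb"))
def proj(c,P):
    P=np.atleast_2d(P); V=np.array(c["view"]); q=P@V[:3,:3].T+V[:3,3]
    f=c["frame"].shape[0]/2/np.tan(np.radians(c["vfov"])/2)
    return np.c_[c["cx"]+f*q[:,0]/q[:,2], c["cy"]+f*q[:,1]/q[:,2]]
def ray(c,uv,z):
    V=np.array(c["view"]);f=c["frame"].shape[0]/2/np.tan(np.radians(c["vfov"])/2)
    d=V[:3,:3].T@np.array([(uv[0]-c["cx"])/f,(uv[1]-c["cy"])/f,1]);o=-V[:3,:3].T@V[:3,3]
    return o+d*(z-o[2])/d[2]
def place(p,L): # p x,y,yaw ; L local Nx3
    x,y,a=p;L=np.array(L,float);c,s=np.cos(a),np.sin(a)
    return np.c_[x+c*L[:,0]-s*L[:,1],y+s*L[:,0]+c*L[:,1],L[:,2]]
def fit(obs,p0): # obs list of (cam,L,uv)
    r=lambda p:np.concatenate([(proj(c,place(p,L))-np.array(uv)).ravel() for c,L,uv in obs])
    s=least_squares(r,p0); return s.x,s.fun.reshape(-1,2)
E
python3 - <<'E'
from h import *
np.set_printoptions(precision=2,suppress=True)
t=load("top0.pkl");s=load("side0.pkl")
# tray: FL,FR,RR,RL (left=+y)
L=[[120,35,6],[120,-35,6],[-35,-35,6],[-35,35,6]]
ut=[(258.3,168.6),(283.8,168.9),(282.5,225.4),(256.7,225.1)]
us=[(238.7,190.4),(242.7,173.7),(294.2,179.2),(292.1,195.7)]
print([ray(t,u,6)[:2] for u in ut])
for n,o in (("top",[(t,L,ut)]),("side",[(s,L,us)]),("both",[(t,L,ut),(s,L,us)])):
    p,r=fit(o,[450,0,0]);print("tray",n,p,r.tolist() if n!="both" else "")
B=[[75,60,12],[75,-60,12],[-205,-60,12],[-205,60,12]]
bt=[(159.6,107.9),(200.6,118.9),(175.4,218.1),(132.1,207.1)]
bs=[(152,262.6),(178,225),(281.2,260.2),(264,302.6)]
print([ray(t,u,12)[:2] for u in bt])
for n,o in (("top",[(t,B,bt)]),("side",[(s,B,bs)]),("both",[(t,B,bt),(s,B,bs)])):
    p,r=fit(o,[600,200,-.3]);print("board",n,p,r.tolist() if n!="both" else "")
E
```

```text
[array([585.5 , -74.65]), array([ 582.62, -143.75]), array([ 430.03, -135.25]), array([432.81, -65.85])]
tray top [ 465.32 -102.58   -0.05] [[-0.21699646400389838, -0.5539712990499481], [0.0835896752458325, -0.23744078029369575], [0.1635793547526987, 0.5722403946714678], [-0.03275173956268418, 0.20608829044877552]]
tray side [463.41 -97.94  -0.05] [[-0.400991730247398, -0.42800597716006905], [-0.4184300853426919, 0.024212509197525378], [0.06335744000261911, 0.006794850048976286], [0.7297916595014158, 0.26904009918692395]]
tray both [ 464.45 -101.22   -0.05] 
[array([759.1 , 189.57]), array([725.26,  78.28]), array([457.98, 151.89]), array([490.88, 268.17])]
board top [670.83 154.13  -0.28] [[-0.6100729446588389, -0.09763458570293437], [0.8861912001174517, -0.46754320668935634], [-0.304114307744328, 0.2873640027102624], [0.027693205592782988, 0.2597303380043172]]
board side [667.72 158.57  -0.28] [[-0.637382119455026, -0.7255345921087155], [-0.4993299889569016, -0.027620524304637684], [0.6644210853627328, -0.7254532092094905], [0.40342385583221585, 0.9694127133901134]]
board both [669.15 156.26  -0.28]
```

```bash
cat >> h.py <<'E'
from scipy.spatial.transform import Rotation as Ro
def to(tgt,yaw,o=None):
    """print dx,dy,dz(cm),spin to bring TCP to tgt with jaws along heading yaw"""
    from plant import sensors
    o=o or sensors.get_obs(); R=Ro.from_euler("xyz",o["tcp_rot"]).as_matrix()
    d=R.T@(np.array(tgt)-o["tool_pos"])/10
    y=R[:,1]; a=np.arctan2(y[1],y[0]); e=yaw-a; e=(e+np.pi/2)%np.pi-np.pi/2
    print("t",round(o["time"],2),"pos",np.round(o["tool_pos"],1),"jaw",round(a,4),"F",np.round(o["contact_force"],1),"M",np.round(o["moment"],2),"w",round(o["grip_width"],1),"J6",round(o["joint_positions"][5],2))
    print("R",np.round(R,3).tolist()); print("shift",np.round(d,2),"spin",round(-e,3),"(about tool x, down)")
E
python3 -c "
from h import *
to([464.5,-101.2,120],-0.05)"
```

```text
t 0.1 pos [ 140.4 -505.5  226.1] jaw -1.3 F [-0.   0.5 -1. ] M [-0.01 -0.05 -0.04] w 91.7 J6 -0.15
R [[-0.0, 0.268, -0.964], [0.001, -0.964, -0.268], [-1.0, -0.001, -0.0]]
shift [ 10.66 -30.27 -42.04] spin -1.25 (about tool x, down)
```

```bash
python3 -m crank '[{"dx":0,"dy":-2,"dz":-3,"spin":-0.08},{"dx":0,"dy":-4,"dz":-6,"spin":-0.17},{"dx":0,"dy":-6,"dz":-9,"spin":-0.25},{"dx":0,"dy":-8,"dz":-12,"spin":-0.34},{"dx":1,"dy":-10,"dz":-14.5,"spin":-0.42},{"dx":2,"dy":-12,"dz":-17.2,"spin":-0.5},{"dx":3,"dy":-14,"dz":-20,"spin":-0.6},{"dx":4,"dy":-16,"dz":-22.5,"spin":-0.68},{"dx":5,"dy":-18.2,"dz":-25.5,"spin":-0.76},{"dx":6,"dy":-20.2,"dz":-28.2,"spin":-0.84},{"dx":6.5,"dy":-22.3,"dz":-31,"spin":-0.92},{"dx":7,"dy":-24.3,"dz":-33.8,"spin":-1.0},{"dx":7.5,"dy":-26.3,"dz":-36.6,"spin":-1.08},{"dx":7.5,"dy":-28.3,"dz":-39.4,"spin":-1.16},{"dx":7.5,"dy":-29.5,"dz":-41,"spin":-1.22},{"dx":7.5,"dy":-30.27,"dz":-42.04,"spin":-1.25},{"dx":7.5,"dy":-30.27,"dz":-42.04,"spin":-1.25},{"dx":7.5,"dy":-30.27,"dz":-42.04,"spin":-1.25}]' 65
python3 - <<'E'
from h import *
from plant import capture
to([464.5,-101.2,9],-0.05)
for n in("top","side"):
    c=capture(n); pickle.dump(c,open(n+"1.pkl","wb"));cv2.imwrite(f"pics/{n}1.png",c["frame"])
s=cv2.imread("pics/side1.png"); cv2.imwrite("pics/side1c.png",cv2.resize(s[60:260,200:360],None,fx=3.7,fy=3,interpolation=2) if 0 else cv2.resize(s[80:230,200:380],None,fx=4,fy=4,interpolation=2))
E
```

```text
time: 1.6
tool_pos: [464.4, -101.4, 151.3]
tcp_rot: [-1.484, 1.57, -3.104]
contact_force: [-0.6, -0.1, -0.1]
grip_width: 59.4
t 1.6 pos [ 464.4 -101.4  151.3] jaw -0.0491 F [-0.6 -0.1 -0.1] M [-0.02 -0.08  0.02] w 59.4 J6 -0.33
R [[-0.001, 0.999, -0.049], [-0.0, -0.049, -0.999], [-1.0, -0.001, 0.0]]
shift [14.23  0.02 -0.02] spin 0.001 (about tool x, down)
```

View pics/side1c.png

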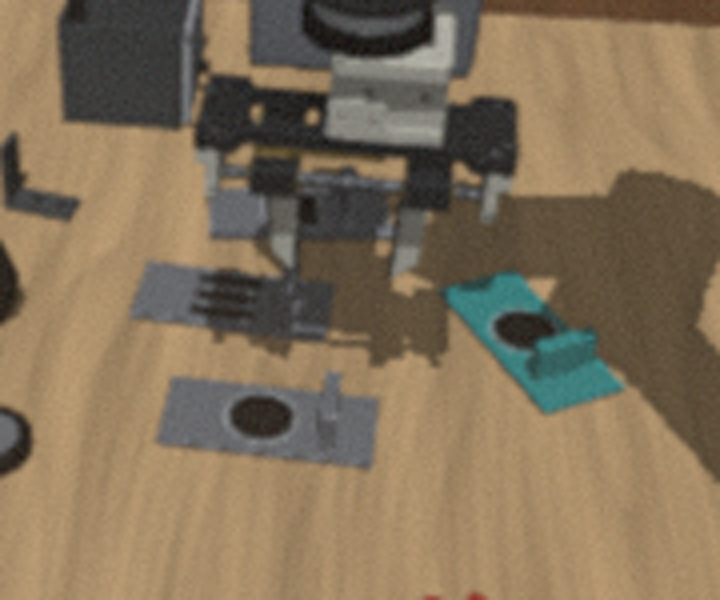

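View pics/top1.png

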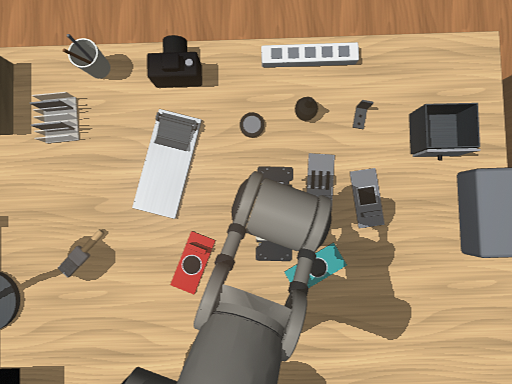

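Run:
```python
from h import *
s=load("side1.pkl"); o=dict(p=[464.4,-101.4,151.3])
R=np.array([[-0.001, 0.999, -0.049], [-0.0, -0.049, -0.999], [-1.0, -0.001, 0.0]])
for dy in(-30,0,30): print(dy,proj(s,np.array(o["p"])+R[:,1]*dy))
im=s["frame"].copy()
cv2.imwrite("pics/side1d.png",cv2.resize(im[125:165,250:320],None,fx=11,fy=11,interpolation=2))
```

```text
-30 [[296.54842963 146.00474206]]
0 [[285.00040368 144.90179125]]
30 [[273.52340842 143.80562457]]
```

View pics/side1d.png

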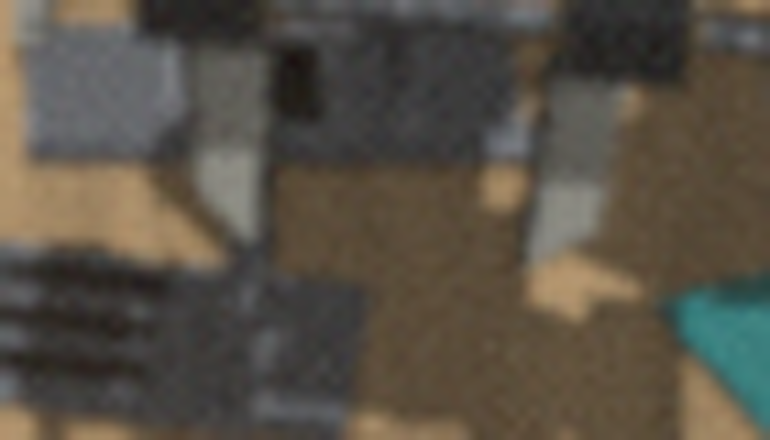

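```bash
python3 -m crank '[{"dx":2,"dz":-0.17},{"dx":4.5,"dz":-0.17},{"dx":7,"dz":-0.17},{"dx":9,"dz":-0.17},{"dx":11,"dz":-0.17},{"dx":12.5,"dz":-0.17},{"dx":13.5,"dz":-0.17},{"dx":14.2,"dz":-0.17},{"dx":14.2,"dz":-0.17},{"dx":14.2,"dz":-0.17}]' -
python3 -c "
from h import *
from plant import capture
to([464,-99.5,9],-0.05)
c=capture('side');pickle.dump(c,open('side2.pkl','wb'))
cv2.imwrite('pics/side2.png',cv2.resize(c['frame'][120:215,225:325],None,fx=6,fy=6,interpolation=2))"
```

```text
t 1.7 pos [ 464.  -102.3  151.5] jaw -0.0513 F [ 0.2 -0.1 -0.6] M [-0.02 -0.06 -0.01] w 59.7 J6 -0.33
R [[-0.001, 0.999, -0.051], [-0.0, -0.051, -0.999], [-1.0, -0.001, 0.0]]
shift [14.25 -0.   -0.28] spin -0.001 (about tool x, down)invalid input at $[0]: expected keys dx, dy, dz, spin
```

View pics/side2.png

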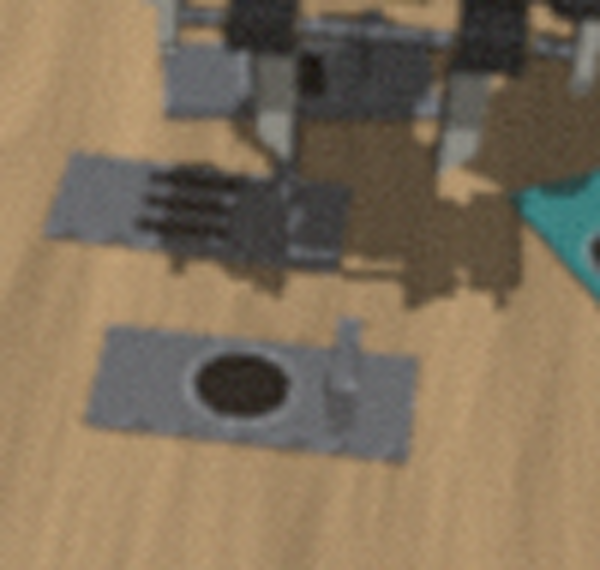

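```bash
python3 -m crank '[{"dx":2,"dy":0,"dz":-0.25,"spin":0},{"dx":4.5,"dy":0,"dz":-0.25,"spin":0},{"dx":7,"dy":0,"dz":-0.25,"spin":0},{"dx":9,"dy":0,"dz":-0.25,"spin":0},{"dx":11,"dy":0,"dz":-0.25,"spin":0},{"dx":12.5,"dy":0,"dz":-0.25,"spin":0},{"dx":13.5,"dy":0,"dz":-0.25,"spin":0},{"dx":14.2,"dy":0,"dz":-0.25,"spin":0},{"dx":14.2,"dy":0,"dz":-0.25,"spin":0},{"dx":14.2,"dy":0,"dz":-0.25,"spin":0}]' -
python3 -c "
from h import *
from plant import capture
to([464,-99.5,9],-0.05)
c=capture('side');pickle.dump(c,open('side2.pkl','wb'))
cv2.imwrite('pics/side2b.png',cv2.resize(c['frame'][120:215,225:325],None,fx=6,fy=6,interpolation=2))"
```

```text
time: 2.58
tool_pos: [464.5, -99.8, 9.8]
tcp_rot: [-1.284, 1.571, -2.906]
contact_force: [-0.1, -0.1, 0.1]
grip_width: 59.2
t 2.58 pos [464.5 -99.8   9.8] jaw -0.0512 F [-0.1 -0.1  0.1] M [-0.01 -0.15 -0.01] w 59.2 J6 -0.32
R [[-0.0, 0.999, -0.051], [-0.0, -0.051, -0.999], [-1.0, -0.0, 0.0]]
shift [ 0.08 -0.06 -0.03] spin -0.001 (about tool x, down)
```

View pics/side2b.png

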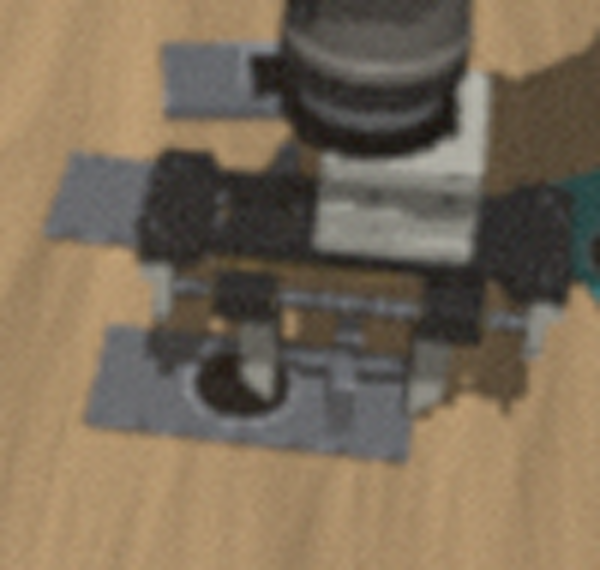

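```bash
python3 -m crank '[{"dx":0,"dy":-0.05,"dz":0,"spin":0},{"dx":0,"dy":-0.05,"dz":0,"spin":0},{"dx":0,"dy":-0.05,"dz":0,"spin":0},{"dx":0,"dy":-0.05,"dz":0,"spin":0},{"dx":0,"dy":-0.05,"dz":0,"spin":0},{"dx":0,"dy":-0.05,"dz":0,"spin":0},{"dx":0,"dy":-0.05,"dz":0,"spin":0},{"dx":0,"dy":-0.05,"dz":0,"spin":0},{"dx":0,"dy":-0.05,"dz":0,"spin":0},{"dx":0,"dy":-0.05,"dz":0,"spin":0}]' 0
python3 -c "
from h import *
to([464,-99.5,60],-0.05)"
```

```text
time: 3.47
tool_pos: [464.2, -99.2, 9.7]
tcp_rot: [-0.869, 1.571, -2.49]
contact_force: [-0.2, 0.3, 0.5]
grip_width: 11.7
t 3.47 pos [464.2 -99.2   9.7] jaw -0.05 F [-0.2  0.3  0.5] M [ 0.01 -0.12  0.05] w 11.7 J6 -0.32
R [[-0.0, 0.999, -0.05], [-0.0, -0.05, -0.999], [-1.0, -0.0, 0.0]]
shift [-5.03 -0.02  0.03] spin 0.0 (about tool x, down)
```

```bash
python3 -m crank '[{"dx":-0.5,"dy":0,"dz":0,"spin":0},{"dx":-1.5,"dy":0,"dz":0,"spin":0},{"dx":-3,"dy":0,"dz":0,"spin":0},{"dx":-4.5,"dy":0,"dz":0,"spin":0},{"dx":-6,"dy":0,"dz":0,"spin":0},{"dx":-7,"dy":0,"dz":0,"spin":0},{"dx":-7,"dy":0,"dz":0,"spin":0}]' -
python3 - <<'E'
from h import *
np.set_printoptions(precision=4,suppress=True)
# subpixel board edges: fit lines along edges by gradient in top & side, using manual corners
def edgeline(c,a,b,half=4,n=80):
    g=cv2.GaussianBlur(cv2.cvtColor(c["frame"],cv2.COLOR_BGR2GRAY),(0,0),.7).astype(float)
    a,b=np.array(a,float),np.array(b,float);d=(b-a)/np.linalg.norm(b-a);nn=np.array([-d[1],d[0]])
    pts=[]
    ss=np.linspace(-half,half,int(half*10)+1)
    for f in np.linspace(.1,.9,n):
        q=a+f*(b-a)+ss[:,None]*nn
        v=cv2.remap(g.astype(np.float32),q[:,0].astype(np.float32)[None],q[:,1].astype(np.float32)[None],1)[0]
        k=np.abs(np.gradient(v)); pts.append(a+f*(b-a)+ss[k.argmax()]*nn)
    pts=np.array(pts,np.float32); vx,vy,x0,y0=cv2.fitLine(pts,cv2.DIST_HUBER,0,.01,.01).ravel()
    return (vx,vy,x0,y0)
def inter(l,m):
    A=np.array([[l[0],-m[0]],[l[1],-m[1]]],float);t=np.linalg.solve(A,[m[2]-l[2],m[3]-l[3]]);return np.array([l[2]+t[0]*l[0],l[3]+t[0]*l[1]])
def corners(c,u):
    e=[edgeline(c,u[i],u[(i+1)%4]) for i in range(4)]
    return [inter(e[i-1],e[i]) for i in range(4)]
t=load("top0.pkl");s=load("side0.pkl")
L=[[120,35,6],[120,-35,6],[-35,-35,6],[-35,35,6]]
ut=[(258.3,168.6),(283.8,168.9),(282.5,225.4),(256.7,225.1)]
us=[(238.7,190.4),(242.7,173.7),(294.2,179.2),(292.1,195.7)]
B=[[75,60,12],[75,-60,12],[-205,-60,12],[-205,60,12]]
bt=[(159.6,107.9),(200.6,118.9),(175.4,218.1),(132.1,207.1)]
bs=[(152,262.6),(178,225),(281.2,260.2),(264,302.6)]
for nm,c,l,u,p0 in(("tray top",t,L,ut,[464,-100,-.05]),("tray side",s,L,us,[464,-100,-.05]),("board top",t,B,bt,[669,156,-.28]),("board side",s,B,bs,[669,156,-.28])):
    q=corners(c,u);print(nm,np.array(q).round(1).tolist()); p,r=fit([(c,l,u)],p0);print(" manual",p)
    p,r=fit([(c,l,q)],p0);print(" edge  ",p,np.abs(r).max())
to([464,-99.5,60],-0.05)
E
```

```text
time: 4.05
tool_pos: [465.5, -99.7, 82.3]
tcp_rot: [1.237, 1.566, -0.384]
contact_force: [1.1, 0.3, -1.2]
grip_width: 11.6
tray top [[258.2, 167.1], [284.6, 168.9], [284.6, 227.3], [256.9, 225.3]]
 manual [ 465.3188 -102.5791   -0.054 ]
 edge   [ 464.8358 -104.6131   -0.0532] 1.222334580789095
tray side [[238.3, 190.4], [242.0, 174.6], [294.6, 179.0], [292.9, 197.1]]
 manual [463.4051 -97.9364  -0.0494]
 edge   [463.1614 -95.6188  -0.046 ] 0.6691800179026757
board top [[162.3, 112.0], [200.0, 121.4], [174.4, 218.1], [130.3, 206.8]]
 manual [670.8292 154.1284  -0.2781]
 edge   [666.1568 153.0403  -0.3041] 2.873987853475299
board side [[152.9, 262.7], [177.7, 227.4], [281.0, 258.8], [263.6, 303.4]]
 manual [667.7155 158.5724  -0.2812]
 edge   [667.6384 160.1412  -0.2733] 1.8483396474437086
t 4.05 pos [465.5 -99.7  82.3] jaw -0.05 F [ 1.1  0.3 -1.2] M [-0.05 -0.08 -0.03] w 11.6 J6 -0.32
R [[0.004, 0.999, -0.05], [-0.002, -0.05, -0.999], [-1.0, 0.004, 0.002]]
shift [ 2.23 -0.17 -0.02] spin 0.0 (about tool x, down)
```

```bash
python3 -c "
from h import *
to([506,204,70],-0.28)"
```

```text
t 4.05 pos [465.5 -99.7  82.3] jaw -0.05 F [ 1.1  0.3 -1.2] M [-0.05 -0.08 -0.03] w 11.6 J6 -0.32
R [[0.004, 0.999, -0.05], [-0.002, -0.05, -0.999], [-1.0, 0.004, 0.002]]
shift [  1.2    2.52 -30.54] spin 0.23 (about tool x, down)
```

```bash
python3 -m crank '[{"dx":0,"dy":0.1,"dz":-0.7,"spin":0.01},{"dx":0,"dy":0.2,"dz":-2,"spin":0.02},{"dx":0,"dy":0.3,"dz":-4,"spin":0.04},{"dx":0,"dy":0.5,"dz":-6.5,"spin":0.06},{"dx":0,"dy":0.7,"dz":-9,"spin":0.08},{"dx":0,"dy":1,"dz":-11.5,"spin":0.1},{"dx":0.2,"dy":1.2,"dz":-14,"spin":0.12},{"dx":0.4,"dy":1.4,"dz":-16.5,"spin":0.14},{"dx":0.6,"dy":1.6,"dz":-19,"spin":0.16},{"dx":0.8,"dy":1.9,"dz":-21.5,"spin":0.18},{"dx":1,"dy":2.1,"dz":-24,"spin":0.2},{"dx":1,"dy":2.3,"dz":-26.5,"spin":0.22},{"dx":1,"dy":2.5,"dz":-28.5,"spin":0.23},{"dx":1,"dy":2.6,"dz":-29.8,"spin":0.23},{"dx":1,"dy":2.6,"dz":-30.5,"spin":0.23},{"dx":1,"dy":2.6,"dz":-30.5,"spin":0.23},{"dx":1,"dy":2.6,"dz":-30.5,"spin":0.23}]' -
python3 - <<'E'
from h import *
from plant import capture
to([506,204,40],-0.28)
for n in("side","top"):
    c=capture(n);pickle.dump(c,open(n+'3.pkl','wb'))
    f=c['frame']
    r=f[150:310,130:320] if n=="side" else f[90:240,120:260]
    cv2.imwrite(f'pics/{n}3.png',cv2.resize(r,None,fx=4,fy=3.75 if 0 else 4,interpolation=2)[:600])
E
```

```text
time: 5.47
tool_pos: [504.9, 203.6, 69.3]
tcp_rot: [-0.725, 1.57, -2.575]
contact_force: [0.5, -0.2, -0.4]
grip_width: 11.8
t 5.47 pos [504.9 203.6  69.3] jaw -0.2795 F [ 0.5 -0.2 -0.4] M [-0.03  0.02  0.01] w 11.8 J6 0.52
R [[-0.001, 0.961, -0.276], [-0.001, -0.276, -0.961], [-1.0, -0.001, 0.001]]
shift [ 2.93  0.1  -0.07] spin 0.0 (about tool x, down)
```

View pics/side3.png

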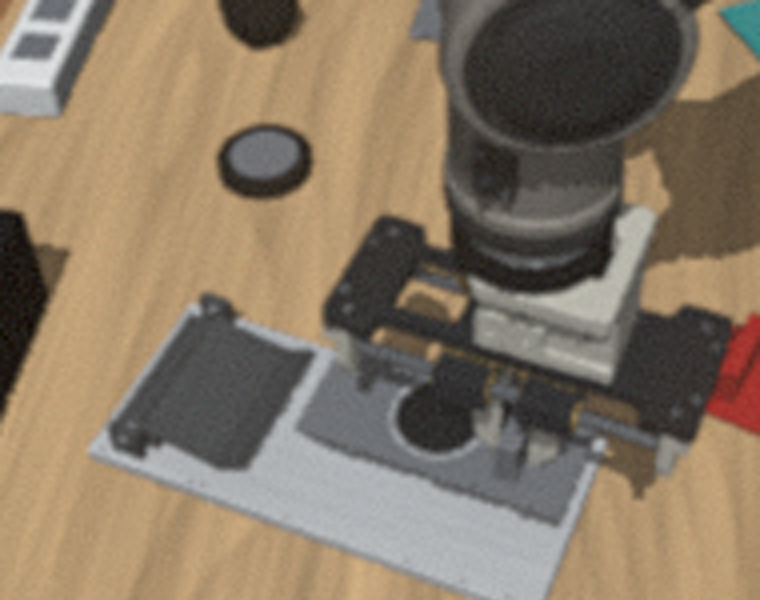

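View pics/top3.png

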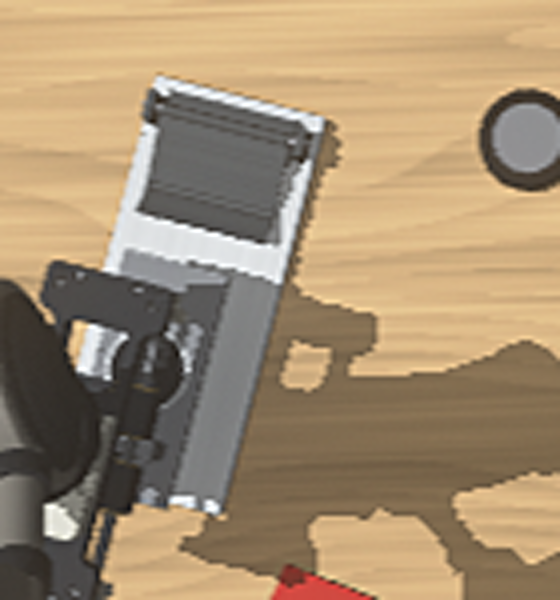

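The tray is held over the board in front of the clip. Its front-left corner is at about side crop (298,428), and the clip lip is at about (245,467)-(312,350). Next I'll lower it to just above the bed.

```bash
python3 -m crank '[{"dx":0.8,"dy":0,"dz":0,"spin":0},{"dx":2,"dy":0,"dz":0,"spin":0},{"dx":3,"dy":0,"dz":0,"spin":0},{"dx":3.8,"dy":0,"dz":0,"spin":0},{"dx":4.3,"dy":0,"dz":0,"spin":0},{"dx":4.5,"dy":0,"dz":0,"spin":0},{"dx":4.5,"dy":0,"dz":0,"spin":0},{"dx":4.5,"dy":0,"dz":0,"spin":0}]' -
python3 - <<'E'
from h import *
from plant import capture
to([506,204,22],-0.28)
for n in("side","top"):
    c=capture(n);pickle.dump(c,open(n+'4.pkl','wb'))
    f=c['frame']
    x0,y0,x1,y1,k=(145,210,300,310,5) if n=="side" else (120,95,220,225,4)
    r=cv2.resize(f[y0:y1,x0:x1],None,fx=k,fy=k,interpolation=2)
    cv2.imwrite(f'pics/{n}4.png',r)
E
```

```text
time: 6.23
tool_pos: [505.6, 204.1, 24.8]
tcp_rot: [1.703, 1.57, -0.147]
contact_force: [-0.1, 0.2, -1.2]
grip_width: 11.8
t 6.23 pos [505.6 204.1  24.8] jaw -0.28 F [-0.1  0.2 -1.2] M [-0.01 -0.05  0.04] w 11.8 J6 0.52
R [[0.0, 0.961, -0.276], [-0.0, -0.276, -0.961], [-1.0, 0.0, -0.0]]
shift [ 0.28  0.04 -0.  ] spin -0.0 (about tool x, down)
```

View pics/side4.png

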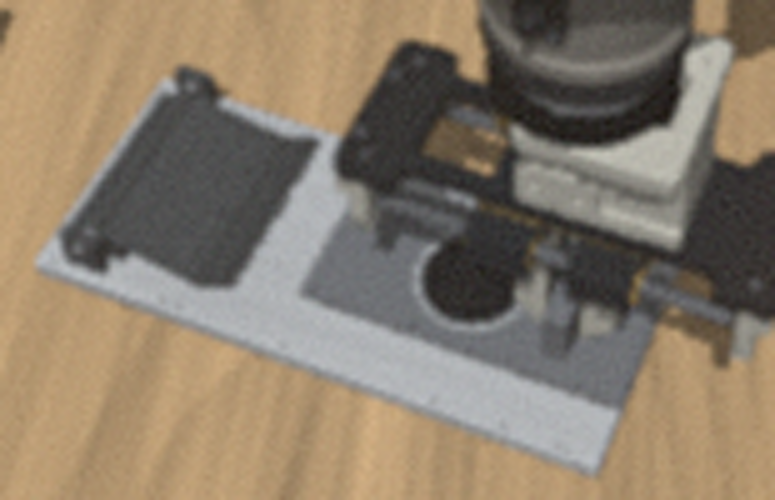

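View pics/top4.png

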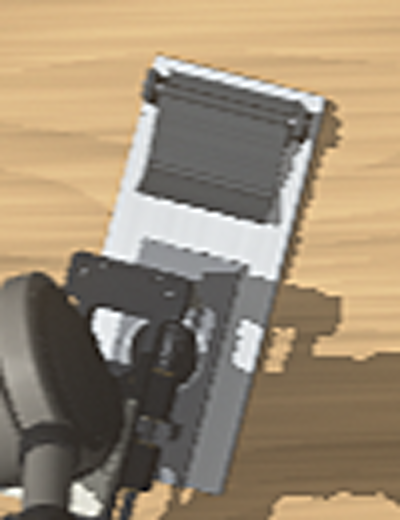

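Run:
```python
from h import *
np.set_printoptions(precision=2,suppress=True)
s=load("side4.pkl");t=load("top4.pkl")
# board poses per camera (manual fits)
def loc(p,P):
    d=P[:2]-np.array(p[:2]);c,q=np.cos(p[2]),np.sin(p[2]);return np.array([c*d[0]+q*d[1],-q*d[0]+c*d[1]])
bS=[667.7,158.6,-.2812];bT=[670.8,154.1,-.2781]
z=21.1
for nm,u in(("FL",(205.0,268.2)),("RL",(267.9,291.2))): print("side",nm,loc(bS,ray(s,u,z)))
for nm,u in(("edge a",(152,262.6)),("edge b",(264.0,304.2))): print("side",nm,loc(bS,ray(s,u,12)))
for nm,u in(("FL",(155.4,154.1)),("FR",(181.4,160.9))): print("top",nm,loc(bT,ray(t,u,z)))
for nm,u in (("lipL",(193.0,267)),("lipR",(208.3,238))): print("side",nm,loc(bS,ray(s,u,23)))
r=t["frame"][145:225,145:205];cv2.imwrite("pics/top4z.png",cv2.resize(r,None,fx=7,fy=7,interpolation=2))
```

```text
side FL [-51.71  33.79]
side RL [-203.5    34.86]
side edge a [72.55 61.13]
side edge b [-204.68   61.64]
top FL [-50.87  33.77]
top FR [-51.45 -38.77]
side lipL [-25.79  42.14]
side lipR [-21.02 -44.72]
```

View pics/top4z.png

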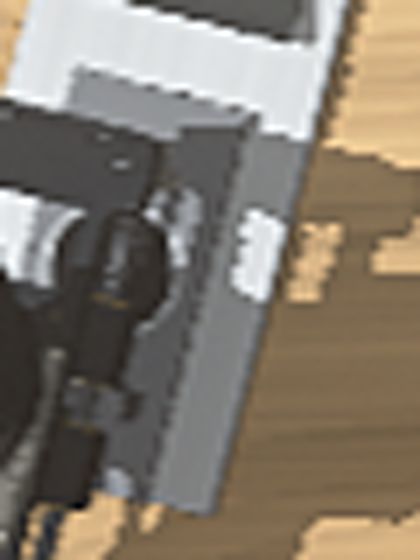

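```bash
python3 -m crank '[{"dx":0.1,"dy":0,"dz":-0.08,"spin":0},{"dx":0.2,"dy":0,"dz":-0.15,"spin":0},{"dx":0.28,"dy":0,"dz":-0.15,"spin":0},{"dx":0.3,"dy":0,"dz":-0.15,"spin":0},{"dx":0.3,"dy":0,"dz":-0.15,"spin":0},{"dx":0.3,"dy":0,"dz":-0.15,"spin":0}]' -
python3 -c "
from h import *
to([506,204,21.7],-0.28)"
```

```text
time: 6.83
tool_pos: [505.9, 205.6, 21.7]
tcp_rot: [1.683, 1.571, -0.168]
contact_force: [-0.2, 0.5, -0.0]
grip_width: 11.6
t 6.83 pos [505.9 205.6  21.7] jaw -0.2799 F [-0.2  0.5 -0. ] M [-0.01 -0.04 -0.03] w 11.6 J6 0.53
R [[0.0, 0.961, -0.276], [-0.0, -0.276, -0.961], [-1.0, 0.0, -0.0]]
shift [0.   0.06 0.15] spin 0.0 (about tool x, down)
```

```bash
python3 -m crank '[{"dx":0.03,"dy":0,"dz":0,"spin":0},{"dx":0.06,"dy":0,"dz":0,"spin":0},{"dx":0.06,"dy":0,"dz":0,"spin":0},{"dx":0.06,"dy":0,"dz":0,"spin":0}]' -
python3 -c "
from h import *
to([506,204,21.7],-0.28)"
```

```text
time: 7.17
tool_pos: [505.8, 205.6, 21.7]
tcp_rot: [2.004, 1.57, 0.153]
contact_force: [-2.0, 0.2, 6.2]
grip_width: 11.6
t 7.17 pos [505.8 205.6  21.7] jaw -0.28 F [-2.   0.2  6.2] M [-0.07  0.28  0.03] w 11.6 J6 0.53
R [[0.0, 0.961, -0.276], [0.0, -0.276, -0.961], [-1.0, 0.0, -0.0]]
shift [0.   0.06 0.15] spin -0.0 (about tool x, down)
```

```bash
python3 -m crank '[{"dx":-0.04,"dy":0,"dz":0,"spin":0},{"dx":-0.04,"dy":0.4,"dz":0,"spin":0},{"dx":-0.04,"dy":0.9,"dz":0,"spin":0},{"dx":-0.04,"dy":1.4,"dz":0,"spin":0},{"dx":-0.04,"dy":1.9,"dz":0,"spin":0},{"dx":-0.04,"dy":2.4,"dz":0,"spin":0},{"dx":-0.04,"dy":2.7,"dz":0,"spin":0},{"dx":-0.04,"dy":3,"dz":0,"spin":0},{"dx":-0.04,"dy":3.3,"dz":0,"spin":0},{"dx":-0.04,"dy":3.6,"dz":0,"spin":0},{"dx":-0.04,"dy":3.8,"dz":0,"spin":0},{"dx":-0.04,"dy":3.8,"dz":0,"spin":0}]' -
python3 - <<'E'
from h import *
from plant import capture
to([506,204,21.7],-0.28)
n="side"
c=capture(n);pickle.dump(c,open(n+'5.pkl','wb'))
f=c['frame']
x0,y0,x1,y1,k=(145,210,300,310,5) 
cv2.imwrite(f'pics/{n}5.png',cv2.resize(f[y0:y1,x0:x1],None,fx=k,fy=k,interpolation=2))
E
```

```text
time: 8.17
tool_pos: [542.6, 194.9, 21.7]
tcp_rot: [-1.663, 1.571, 2.769]
contact_force: [-2.9, 0.6, 5.3]
grip_width: 11.6
t 8.17 pos [542.6 194.9  21.7] jaw -0.2803 F [-2.9  0.6  5.3] M [ 0.09  0.39 -0.02] w 11.6 J6 0.49
R [[-0.0, 0.961, -0.277], [0.0, -0.277, -0.961], [-1.0, -0.0, -0.0]]
shift [ 0.   -3.77  0.14] spin -0.0 (about tool x, down)
```

View pics/side5.png

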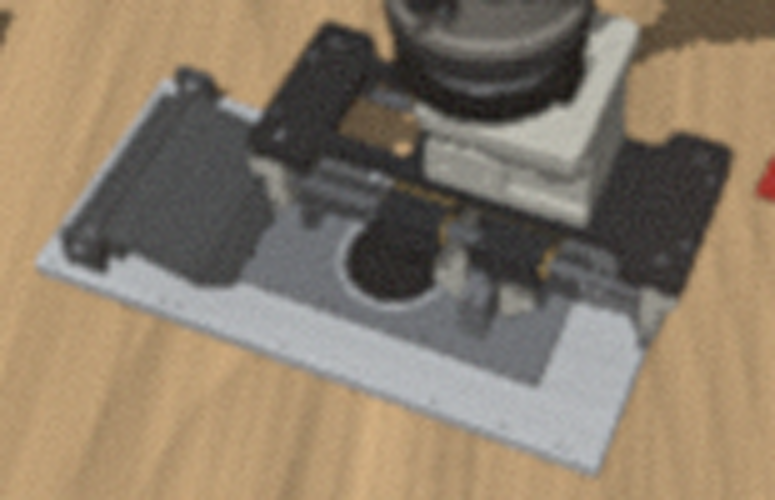

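```bash
python3 -m crank '[{"dx":-0.02,"dy":0.2,"dz":0,"spin":0},{"dx":-0.02,"dy":0.5,"dz":0,"spin":0},{"dx":-0.02,"dy":0.8,"dz":0,"spin":0},{"dx":-0.02,"dy":1.1,"dz":0,"spin":0},{"dx":-0.02,"dy":1.4,"dz":0,"spin":0},{"dx":-0.02,"dy":1.7,"dz":0,"spin":0},{"dx":-0.02,"dy":2,"dz":0,"spin":0},{"dx":-0.02,"dy":2.3,"dz":0,"spin":0},{"dx":-0.02,"dy":2.6,"dz":0,"spin":0},{"dx":-0.02,"dy":2.9,"dz":0,"spin":0},{"dx":-0.02,"dy":3.2,"dz":0,"spin":0},{"dx":-0.02,"dy":3.5,"dz":0,"spin":0},{"dx":-0.02,"dy":3.8,"dz":0,"spin":0},{"dx":-0.02,"dy":4,"dz":0,"spin":0},{"dx":-0.02,"dy":4.2,"dz":0,"spin":0},{"dx":-0.02,"dy":4.2,"dz":0,"spin":0}]' -
python3 - <<'E'
from h import *
from plant import capture
to([542.6,194.9,21.7],-0.28)
n="side"
c=capture(n);pickle.dump(c,open(n+'6.pkl','wb'))
f=c['frame']
x0,y0,x1,y1,k=(145,210,300,310,5) 
cv2.imwrite(f'pics/{n}6.png',cv2.resize(f[y0:y1,x0:x1],None,fx=k,fy=k,interpolation=2))
E
```

```text
time: 9.55
tool_pos: [580.5, 183.9, 21.6]
tcp_rot: [-1.335, 1.565, 3.098]
contact_force: [-10.9, 3.3, 10.4]
grip_width: 12.0
t 9.55 pos [580.5 183.9  21.6] jaw -0.28 F [-10.9   3.3  10.4] M [ 0.47  1.65 -0.  ] w 12.0 J6 0.46
R [[-0.005, 0.961, -0.276], [0.0, -0.276, -0.961], [-1.0, -0.005, 0.001]]
shift [ 0.01 -3.94 -0.01] spin -0.0 (about tool x, down)
```

View pics/side6.png

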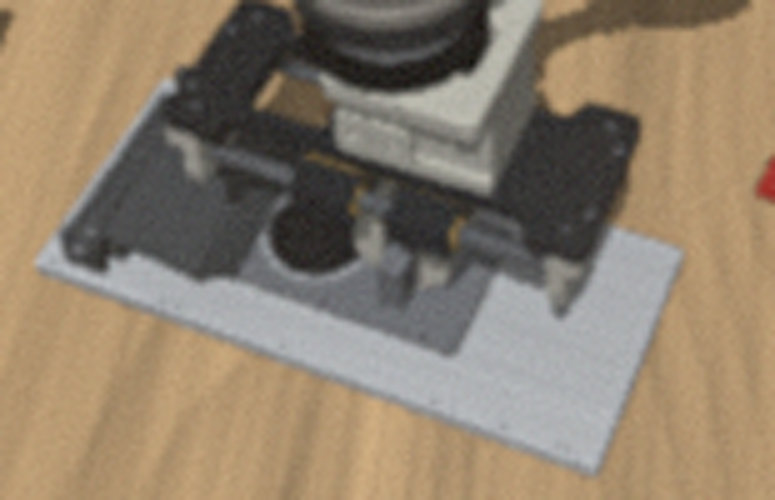

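Run:
```python
from h import *
np.set_printoptions(precision=2,suppress=True)
s=load("side6.pkl")
def loc(p,P):
    d=P[:2]-np.array(p[:2]);c,q=np.cos(p[2]),np.sin(p[2]);return np.array([c*d[0]+q*d[1],-q*d[0]+c*d[1]])
bS=[667.7,158.6,-.2812]
print("RL",loc(bS,ray(s,(235.6,280.6),18)))
p=np.array([580.5,183.9,21.6]);y=np.array([.961,-.276,0]);yy=np.array([.276,.961,0])
for d in(75,85,95):
  for z in(40,55,70,87): print(d,z,(proj(s,p+y*d+[0,0,z-21.6]+yy*10)-[145,210])*5)
```

```text
RL [-127.87   35.41]
75 40 [[250.05 202.17]]
75 55 [[246.74 182.57]]
75 70 [[243.34 162.45]]
75 87 [[239.38 138.99]]
85 40 [[230.76 195.52]]
85 55 [[227.21 175.89]]
85 70 [[223.57 155.74]]
85 87 [[219.32 132.26]]
95 40 [[211.6 188.9]]
95 55 [[207.81 169.25]]
95 70 [[203.92 149.09]]
95 87 [[199.39 125.58]]
```

```bash
python3 -m crank '[{"dx":-0.03,"dy":0.1,"dz":0,"spin":0},{"dx":-0.03,"dy":0.2,"dz":0,"spin":0},{"dx":-0.03,"dy":0.3,"dz":0,"spin":0},{"dx":-0.03,"dy":0.4,"dz":0,"spin":0},{"dx":-0.03,"dy":0.5,"dz":0,"spin":0},{"dx":-0.03,"dy":0.5,"dz":0,"spin":0},{"dx":-0.03,"dy":0.5,"dz":0,"spin":0}]' -
python3 - <<'E'
from h import *
from plant import capture
to([542.6,194.9,21.7],-0.28)
c=capture("side");pickle.dump(c,open('side7.pkl','wb'))
E
```

```text
time: 10.18
tool_pos: [585.4, 182.4, 21.6]
tcp_rot: [-1.305, 1.566, 3.127]
contact_force: [-9.4, 3.4, 7.0]
grip_width: 12.1
t 10.18 pos [585.4 182.4  21.6] jaw -0.2799 F [-9.4  3.4  7. ] M [ 0.46  1.44 -0.  ] w 12.1 J6 0.46
R [[-0.005, 0.961, -0.276], [0.0, -0.276, -0.961], [-1.0, -0.005, 0.001]]
shift [ 0.02 -4.46 -0.02] spin 0.0 (about tool x, down)
```

```bash
python3 -m crank '[{"dx":-0.02,"dy":0.1,"dz":0,"spin":0},{"dx":-0.02,"dy":0.2,"dz":0,"spin":0},{"dx":-0.02,"dy":0.2,"dz":0,"spin":0},{"dx":-0.02,"dy":0.2,"dz":0,"spin":0}]' -
python3 -m crank '[{"dx":0,"dy":0.05,"dz":0,"spin":0},{"dx":0,"dy":0.1,"dz":0,"spin":0},{"dx":0,"dy":0.1,"dz":0,"spin":0},{"dx":0,"dy":0.1,"dz":0,"spin":0}]' -
python3 -m crank '[{"dx":0,"dy":0.05,"dz":0,"spin":0},{"dx":0,"dy":0.1,"dz":0,"spin":0},{"dx":0,"dy":0.1,"dz":0,"spin":0},{"dx":0,"dy":0.1,"dz":0,"spin":0}]' -
python3 - <<'E'
from h import *
from plant import capture
to([585.4,182.4,21.6],-0.28)
c=capture("side");pickle.dump(c,open('side8.pkl','wb'))
x0,y0,x1,y1,k=(145,210,300,310,5) 
cv2.imwrite(f'pics/side8.png',cv2.resize(c["frame"][y0:y1,x0:x1],None,fx=k,fy=k,interpolation=2))
E
```

```text
time: 10.57
tool_pos: [587.5, 181.8, 21.6]
tcp_rot: [-1.29, 1.566, -3.141]
contact_force: [-7.9, 1.7, 5.6]
grip_width: 11.8
time: 10.9
tool_pos: [587.8, 181.7, 21.6]
tcp_rot: [-1.303, 1.565, 3.13]
contact_force: [-10.3, 4.0, 7.0]
grip_width: 12.0
time: 11.23
tool_pos: [587.7, 181.7, 21.6]
tcp_rot: [-1.315, 1.563, 3.118]
contact_force: [-13.9, 5.1, 9.1]
grip_width: 12.2
t 11.23 pos [587.7 181.7  21.6] jaw -0.2798 F [-13.9   5.1   9.1] M [ 0.64  1.99 -0.02] w 12.2 J6 0.45
R [[-0.008, 0.961, -0.276], [0.0, -0.276, -0.961], [-1.0, -0.008, 0.002]]
shift [ 0.   -0.25 -0.01] spin 0.0 (about tool x, down)
```

View pics/side8.png

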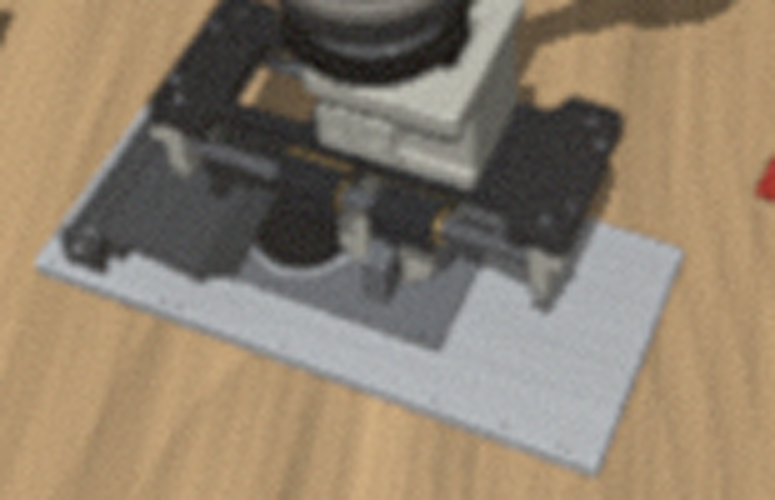

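```bash
python3 -m crank '[{"dx":-0.03,"dy":-0.1,"dz":0,"spin":0},{"dx":-0.05,"dy":-0.2,"dz":0,"spin":0},{"dx":-0.05,"dy":-0.25,"dz":0,"spin":0},{"dx":-0.05,"dy":-0.25,"dz":0,"spin":0}]' -
python3 -m crank '[{"dx":0,"dy":0,"dz":0,"spin":0},{"dx":0,"dy":0,"dz":0,"spin":0},{"dx":0,"dy":0,"dz":0,"spin":0},{"dx":0,"dy":0,"dz":0,"spin":0},{"dx":0,"dy":0,"dz":0,"spin":0},{"dx":0,"dy":0,"dz":0,"spin":0}]' 33
python3 - <<'E'
from h import *
from plant import capture
to([585.4,182.4,21.6],-0.28)
c=capture("side");pickle.dump(c,open('side9.pkl','wb'))
x0,y0,x1,y1,k=(145,210,300,310,5) 
cv2.imwrite(f'pics/side9.png',cv2.resize(c["frame"][y0:y1,x0:x1],None,fx=k,fy=k,interpolation=2))
E
```

```text
time: 11.62
tool_pos: [587.8, 181.6, 21.7]
tcp_rot: [-1.208, 1.568, -3.059]
contact_force: [-5.0, 1.5, -1.9]
grip_width: 11.9
time: 12.12
tool_pos: [589.3, 181.5, 22.8]
tcp_rot: [1.737, 1.57, -0.114]
contact_force: [-0.6, -0.1, -0.4]
grip_width: 30.4
t 12.12 pos [589.3 181.5  22.8] jaw -0.2802 F [-0.6 -0.1 -0.4] M [-0.02 -0.11  0.02] w 30.4 J6 0.45
R [[0.001, 0.961, -0.277], [-0.0, -0.277, -0.961], [-1.0, 0.001, -0.0]]
shift [ 0.12 -0.4   0.02] spin -0.0 (about tool x, down)
```

View pics/side9.png

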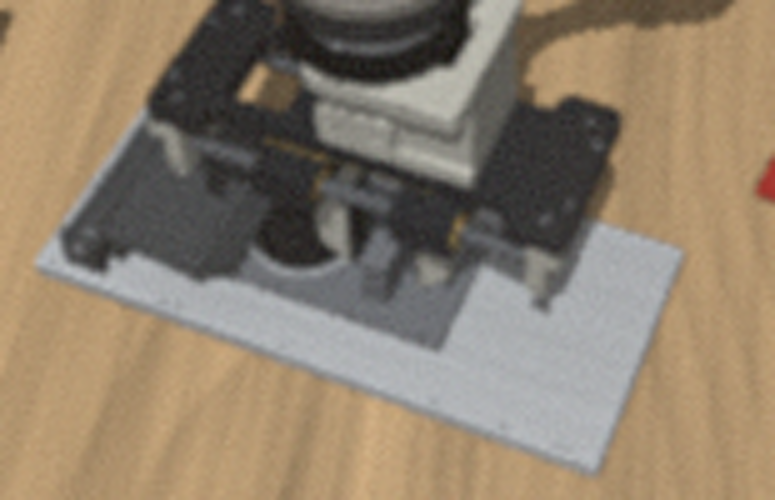

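```bash
python3 -m crank '[{"dx":-0.5,"dy":0,"dz":0,"spin":0},{"dx":-1.5,"dy":0,"dz":0,"spin":0},{"dx":-3,"dy":0,"dz":0,"spin":0},{"dx":-5,"dy":0,"dz":0,"spin":0},{"dx":-7.5,"dy":0,"dz":0,"spin":0},{"dx":-10,"dy":0,"dz":0,"spin":0},{"dx":-12,"dy":-1,"dz":2,"spin":0},{"dx":-14,"dy":-2,"dz":4,"spin":0},{"dx":-15,"dy":-3,"dz":7,"spin":0},{"dx":-15,"dy":-4,"dz":10,"spin":0},{"dx":-15,"dy":-5,"dz":13,"spin":0},{"dx":-15,"dy":-6,"dz":16,"spin":0},{"dx":-15,"dy":-7,"dz":19,"spin":0},{"dx":-15,"dy":-8,"dz":22,"spin":0},{"dx":-15,"dy":-8,"dz":23,"spin":0},{"dx":-15,"dy":-8,"dz":23,"spin":0},{"dx":-15,"dy":-8,"dz":23,"spin":0}]' -
python3 - <<'E'
from h import *
from plant import capture
to([585.4,182.4,21.6],-0.28)
for n in("side","top"):
    c=capture(n);pickle.dump(c,open(n+'10.pkl','wb'))
    f=c['frame']
    x0,y0,x1,y1,k=(145,210,300,310,5) if n=="side" else (120,95,220,225,4)
    cv2.imwrite(f'pics/{n}10.png',cv2.resize(f[y0:y1,x0:x1],None,fx=k,fy=k,interpolation=2))
    cv2.imwrite(f'pics/{n}10full.png',f)
E
```

```text
time: 13.58
tool_pos: [449.2, -17.5, 173.6]
tcp_rot: [1.802, 1.569, -0.05]
contact_force: [-0.4, 0.8, 0.3]
grip_width: 30.2
t 13.58 pos [449.2 -17.5 173.6] jaw -0.2816 F [-0.4  0.8  0.3] M [-0.   -0.09 -0.  ] w 30.2 J6 0.07
R [[0.002, 0.961, -0.278], [-0.0, -0.278, -0.961], [-1.0, 0.002, -0.0]]
shift [ 15.23   7.49 -22.98] spin -0.002 (about tool x, down)
```

View pics/side10.png

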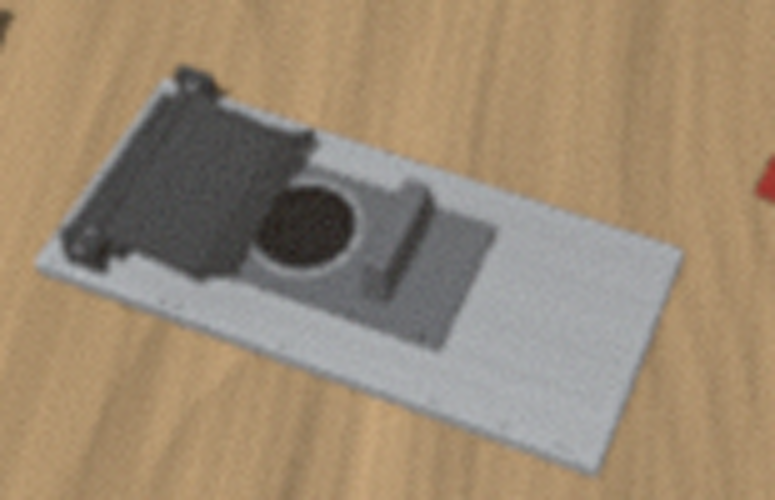

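View pics/top10.png

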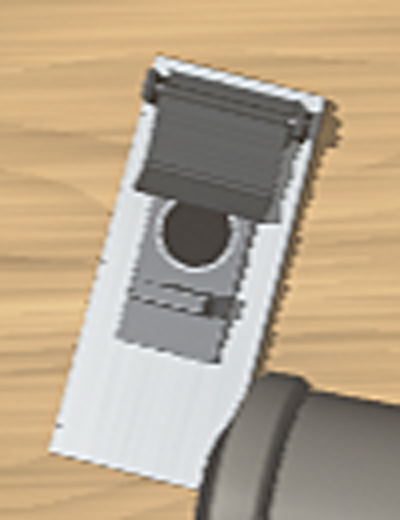

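View pics/side10full.png

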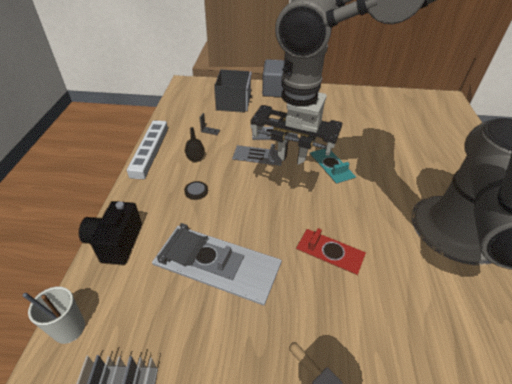

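Run:
```python
from h import *
np.set_printoptions(precision=2,suppress=True)
s=load("side10.pkl");t=load("top10.pkl")
def loc(p,P):
    d=P[:2]-np.array(p[:2]);c,q=np.cos(p[2]),np.sin(p[2]);return np.array([c*d[0]+q*d[1],-q*d[0]+c*d[1]])
bS=[667.7,158.6,-.2812];bT=[670.8,154.1,-.2781]
f=lambda a,k,o:(o[0]+(a[0]+.5)/k-.5,o[1]+(a[1]+.5)/k-.5)
for n,a in(("RL",(440,348)),("RR",(497,232))): print("side",n,loc(bS,ray(s,f(a,5,(145,210)),18)))
for n,a in(("RL",(117,340)),("RR",(219,362))): print("top",n,loc(bT,ray(t,f(a,4,(120,95)),18)))
```

```text
side RL [-120.29   34.67]
side RR [-120.26  -31.91]
top RL [-121.57   33.86]
top RR [-118.99  -36.47]
```

```bash
python3 -c "
from plant import bot
print(bot.close_job())"
```

```text
the job is handed in; nothing more can be done
None
```

The grey round-window tray is home under the clip, and I handed the job in at about 13.7 s of the 40 s allowed. I picked it up by its rib and laid it flat on the board. I then slid it in window end first, until the forward travel stopped at 85 mm while the push rose from about 8 N to 15 N. I eased the push, opened the fingers only to 30 mm to stay clear of the clip, lifted straight up and moved away.

**Last checks:**
- **Position:** the tray's rear edge is 120 mm before the clip mouth in the side view and 119–121.6 mm in the top view; home is 120 mm. It is centred to about 1–2 mm and square to within the reading error.
- **After letting go:** the tray did not move, the clip rests on it, and the gripper touches nothing.

**What disagreed or was off:**
- The two cameras differ by about 2 mm in x and 4.5 mm in y. I measured the tray relative to the board within each camera's own view, so the difference mostly cancels.
- My automatic edge fit was poor because of shadows and the clip, so I used corners read by hand.
- The push while sliding was about 10 N, above the stated 2–8 N. I was pressing down on the bed with 5–10 N, which probably added friction.
- One early move was refused because its rows lacked some keys; it moved nothing.

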